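# Latch the sliding lid of a tool box tight

## Robot

A 6-joint arm with a two-finger parallel gripper is mounted at the origin on a cart in front of the work surface, level with it; the furniture and walls round the work are solid. World frame = base frame: x ahead of the robot, y to its left, z up, the work surface at z = 0. Lengths are in m, angles in rad, forces in N, time in s.
With the tool pointing down it reaches from about 0.4 to 0.825 m from the base axis. Payload 7 kg.
Tool frame: the origin (TCP) lies midway between the tips of the shut fingers; the grasp point (between the pads) lies 19 mm behind it; z points along the fingers, x is the direction in which the jaws open and shut, and the axes are right-handed (so a half turn about z gives the same grasp; the last joint's range is limited). The gripper opens to 88 mm and grips with 3 to 60 N. Pads are 19 mm wide; open, the fingers measure 130 mm over their backs; the gripper's body (78 mm by 193 mm) begins 47 mm behind the grasp point.
Start: joints at [1.487, 0.359, 0.012, 0, -1.224, -0.288], TCP at [0.245, 0.629, 0.227] pointing down, gripper open.
Joint ranges: [-3.07, 3.07], [-1.43, 2.12], [-1.02, 1.25], [-3.03, 1.67], [-3.05, -0], [-3.03, 3.03]. Speed limits (rad/s): [2.39, 2.39, 3.01, 3.14, 3.14, 3.14].

## Interface

Orientations are given as [roll, pitch, yaw] about the fixed x, y, z axes, in that order (R = Rz(yaw) Ry(pitch) Rx(roll)).
In Python, from station import arm, grab_frame, camera_params gives the robot as it stands.
- The arm moves only by the shell command python3 -m handwheel 'ROWS' [FORCE]. ROWS is JSON, a list that holds one entry, the list of rows, each a list of 5 numbers: the finger opening in m, from 0 to 0.0876, then the shift along the tool's x, y, z in m, then the turn about the tool's z in degrees. A call has 1 to 20 rows; each row is the pose to reach, as a shift and turn from the pose measured when the call began, along the tool's axes at that moment; what a row does not reach only later rows make up. A row lasts 1/12 s, in which the tool goes at most 41.7 mm and 7.16 degrees, less where a joint would pass 70% of its speed; a pose out of reach is approached as far as the arm can. A call with a gripper value outside its range is refused whole. The fingers move at their own pace and stop on an object; FORCE is the grip in N (left out, the last holds). Time passes only in rows, so rows that repeat a pose let the fingers close. It gives the time, the measured TCP pose, the force and the opening at its end, in the units of the state.
- arm.get_state(): the state, without advancing time (a new reading comes with each control period).
- grab_frame(name): name is "scene" or "top" or "wrist"; returns the picture (400x640x3 uint8, blue, green, red); there is no depth.
- camera_params(name): a dict with "intrinsics" (3x3 intrinsics, pixels), "R" (3x3) and "t" (3): a world point X has camera coordinates R X + t; the wrist camera has in their place "tool_from_camera" (4x4, takes a point from camera to tool coordinates, whose origin is the TCP and whose axes are the tool frame's). Camera axes: x right, y down, z forward; pixel columns grow to the right and rows downward; lengths in m; the calibration is good to about 2 mm. A picture is of the moment at which its call begins: read the wrist's pose just before it. camera_params takes no time and is no camera call.
- arm.job_done(): hands the job in, once; it reports no verdict.
The state is a dict: "t": time; "q": joint angles; "qd": joint speeds; "joint_efforts": joint torques, N m; "eef_pos": TCP position; "ee_rot": TCP orientation; "force": force on the tool from outside, world axes, zero at the start; "moment": the same for the moment, N m; "width": finger opening in m.
Only numpy, scipy, OpenCV 4.12 (cv2) and the standard library are available. Lean on these libraries where they do the work, as an engineer would, in place of code of your own. Each camera call takes 0.05 s, during which the arm holds its last target.

## Task

Close the plywood box on the bench: slide its lid in until it meets the rubber seal, swing the latch lever and its wire loop over toward the lid so that the loop drops over the keeper, then fold the lever back and press it down firmly (about 1.5 kg of push) onto its stop, so that the latch snaps past its centre and pulls the lid tight. Do not force anything (never more than about 2.5 kg of push on lid, loop or lever), leave the jar, the tin and the tape roll where they are, and let go at the end.

Things in the scene. Friction and masses are not known exactly. Their poses are not given: they have to be found in the camera images.
- box: Plywood box, 200 x 110 x 62 mm, fixed to the bench; origin at the centre of its underside, z up. Its x axis is its length: the half of the top at -x is a fixed deck (z 62 mm) with the latch, the half at +x is covered by the sliding lid. The latch lies on the centre line y = 0 and moves in the x-z plane.
- lid: Plywood lid, 98 x 88 x 12 mm, sliding along the box's x between two aluminium rails (tops at z 66 mm), its top level with the deck (z 62 mm). Origin: the box's origin shifted along x by lid_slide; axes as the box's. It slides stiffly (about 2.5 N) and stays where it is left.
- lid_slide (a joint): How far the lid stands open, m: 0 = wood on wood, grows as the lid moves to +x. The rubber seal on the deck's edge is met at 0.0055 and from there pushes back with about 15 N per mm. Latched, it stands at about 0.002. The loop clears the keeper when this is below 0.008 and the lever is swung to 1.85 or more.
- lid_end (a point): Centre of the outer (+x) face of the pull strip at the lid's +x end (16 mm thick, 64 mm wide, 22 mm high, z 62 to 84 mm); the point is 73 mm above the bench. Push this face toward -x to close the lid.
- keeper (a point): Where the loop's crossbar seats: on the lid, behind (on the +x side of) the keeper, a steel hook post 13 mm wide, 6 mm thick, standing 11 mm out of the lid and leaning 12 degrees toward +x. Axes as the lid's.
- lever_pivot (a point): Axis of the lever on the deck, along the box's y: 20 mm to -x of the box's centre, 72 mm above the bench.
- lever: Steel latch lever, flat bar 16 mm wide and 4 mm thick, reaching 65 mm from its pivot; origin on the pivot axis; it points along its own -x and its z is the face to press. The loop hangs on it 11 mm from the pivot.
- lever_turn (a joint): Lever angle, rad: 0 = lying level, pointing to the box's -x; pi/2 = upright; most 2.2; starts at 1.0 to 1.3, leaning away from the lid. Stays where it is left (about 1.5 N at its tip). Closing it with the loop hooked takes up to about 10 N at 50 mm from the pivot, until it passes its centre at about 0.33.
- lever_tip (a point): End of the lever, 62 mm from the pivot, on the face to press (the side toward the lid when it stands up, the upper side when it lies).
- bail: Steel wire loop of the latch: two legs 26 mm apart, 56 mm long, that straddle lever and keeper, joined by a crossbar 5 mm thick; beyond it a flat finger tab 18 mm wide, to 67.5 mm from the loop's hinge. Origin on that hinge, x along the legs. It starts upright, leaning back on the lever's lid side; pushed or swung toward the lid it tips and drops by its weight.
- bail_bar (a point): Middle of the crossbar.
- bail_tab (a point): Middle of the finger tab, upper face.
- jar: Screw jar with a white lid, 50 mm wide, 60 mm high, a bystander; origin at its underside.
- tin: Small red tin, 42 x 60 x 34 mm, a bystander; origin at its underside.
- tape: Roll of cream tape lying flat, 87 mm wide, 19 mm high, a bystander; origin at its underside.
- lever_stop (a point): Foot, on the deck, of the rubber-tipped stop screw under the lever, 45 mm from the pivot. The screw is set to a different height every time, not measured here: the lever first touches it at a lever_turn between -0.03 and 0.20, and resists from there with about 9 N per mm (pushed 52 mm from the pivot).

How it is judged:
On the way, in this order (a step that is already met when the one before it is completed fails the run):
1. the lid is slid in until it meets the seal (value of joint lid_slide below 0.0075 m), for 0.2 s.
2. the loop lies over the keeper, its crossbar down behind the hook (x of bail_bar in the frame of keeper between -0.002 and 0.012 m and z of bail_bar in the frame of keeper below 0.003 m), for 0.2 s.
3. the lever, past its centre, is pressed onto its stop with at least 9 N (value of joint lever_turn below 0.24 rad and contact force between the fingers and lever above 9 N), for 0.1 s.
At the end, for the whole second after the job is handed in: The lever lies past its centre on its stop (lever_turn under 0.24), the crossbar sits behind the keeper (within 3 mm of it along the box, no more than 3 mm above it) and the lid is pulled into its seal (lid_slide under 3.5 mm) (value of joint lever_turn below 0.24 rad and value of joint lid_slide below 0.0035 m and x of bail_bar in the frame of keeper between -0.003 and 0.003 m and z of bail_bar in the frame of keeper below 0.003 m); the robot touches nothing.
It fails at once if the lever or the loop is pushed with more than 28 N (contact force between the fingers and lever above 28 N).
It fails at once if the lid is pushed with more than 28 N (contact force between the fingers and lid above 28 N).
It fails at once if the jar, the tin or the tape roll is moved more than 20 mm (distance of any of jar, tin, tape from where it was at the start of the episode above 0.02 m).
It also fails if it takes over 72 s, if anything falls off the work surface, if the arm or the gripper's body presses on something with over 40 N, if the wrist force passes 120 N, or if a joint passes its speed limit or range.

## Working session

There is one attempt and no reset: what is moved stays moved. The work goes in short steps, Python scripts to look and compute and a shell command to move; the robot and the scene stay as the last step left them, time stands still between calls to the robot, and variables do not carry over. Pictures are saved under pics/ and viewed, and the job is handed in when it is done.

```bash
ls; mkdir -p pics; python3 - <<'E'
from station import arm, grab_frame, camera_params
import cv2
s=arm.get_state();print(s)
for n in ["scene","top","wrist"]:
    cv2.imwrite(f"pics/{n}0.png",grab_frame(n)); p=camera_params(n); print(n,p)
E
```

```text
pics
{'t': 0.0, 'q': array([ 1.48707139e+00,  3.59378402e-01,  1.10687592e-02, -3.53462459e-04,
       -1.22412040e+00, -2.88079049e-01]), 'qd': array([ 4.97325611e-04, -1.34554076e-03,  8.58579654e-04,  6.84314567e-05,
        3.04464985e-03,  6.05072130e-04]), 'joint_efforts': array([-2.05123561e-04, -5.82707798e+01,  2.93053526e+01,  6.99675679e+00,
        6.88621847e-03, -1.91535955e-04]), 'eef_pos': array([0.24508447, 0.6284042 , 0.2256319 ]), 'ee_rot': array([-3.14144704e+00, -1.66080883e-03, -1.94272080e+00]), 'force': array([ 0.119196  , -0.75998185, -0.3235584 ]), 'moment': array([ 0.04335798, -0.03762815,  0.01113188]), 'width': 0.0874680250154384}
scene {'intrinsics': array([[370.28566144,   0.        , 313.61940631],
       [  0.        , 370.28566144, 201.24573921],
       [  0.        ,   0.        ,   1.        ]]), 'R': array([[ 0.47806454, -0.87828266,  0.0085941 ],
       [-0.68586034, -0.37940235, -0.62100681],
       [ 0.54868013,  0.29098698, -0.78375805]]), 't': array([-0.03479809,  0.54327104,  0.51330983])}
top {'intrinsics': array([[384.82555901,   0.       
[... 160 characters left out ...]
  0.01018217],
       [-0.99016701,  0.02323618, -0.13794697],
       [ 0.13766053, -0.01351376, -0.99038728]]), 't': array([0.26512251, 0.59555306, 0.91635596])}
wrist {'intrinsics': array([[326.6950047 ,   0.        , 319.33707396],
       [  0.        , 326.6950047 , 203.2179003 ],
       [  0.        ,   0.        ,   1.        ]]), 'tool_from_camera': array([[ 9.99999642e-01,  8.33970873e-04, -1.40310400e-04,
        -6.24336049e-04],
       [-7.62633614e-04,  9.60992279e-01,  2.76574146e-01,
        -7.52731574e-02],
       [ 3.65491993e-04, -2.76573941e-01,  9.60992571e-01,
        -1.58765638e-01],
       [ 0.00000000e+00,  0.00000000e+00,  0.00000000e+00,
         1.00000000e+00]])}
```

View pics/scene0.png

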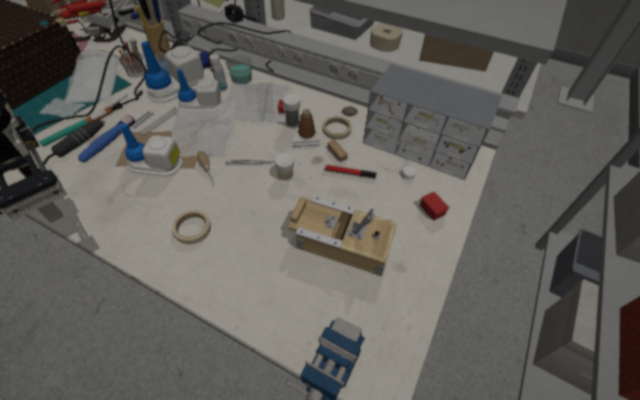

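View pics/top0.png

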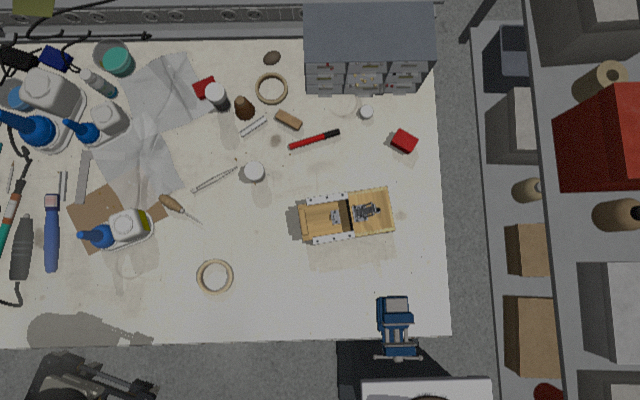

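View pics/wrist0.png

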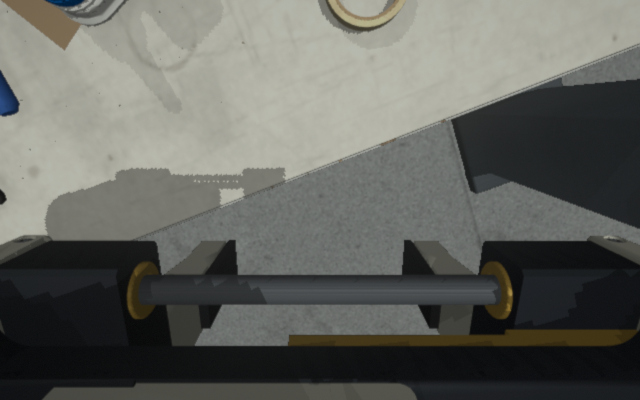

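The top view shows the box at about (300–395, 190–243). The lid and pull strip are on the left (world +y), and the deck and latch are on the right. I'll zoom in.

```bash
python3 - <<'E'
import cv2
a=cv2.imread("pics/top0.png")[175:255,285:405]
cv2.imwrite("pics/top0z.png",cv2.resize(a,None,fx=6.5,fy=6.5,interpolation=cv2.INTER_CUBIC))
a=cv2.imread("pics/scene0.png")[185:280,280:405]
cv2.imwrite("pics/scene0z.png",cv2.resize(a,None,fx=6,fy=6,interpolation=cv2.INTER_CUBIC))
E
```

```text
(no output)
```

View pics/top0z.png

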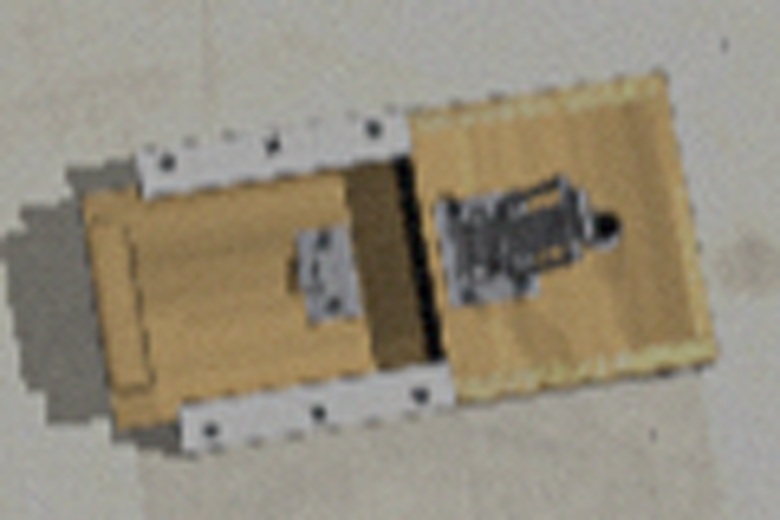

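View pics/scene0z.png

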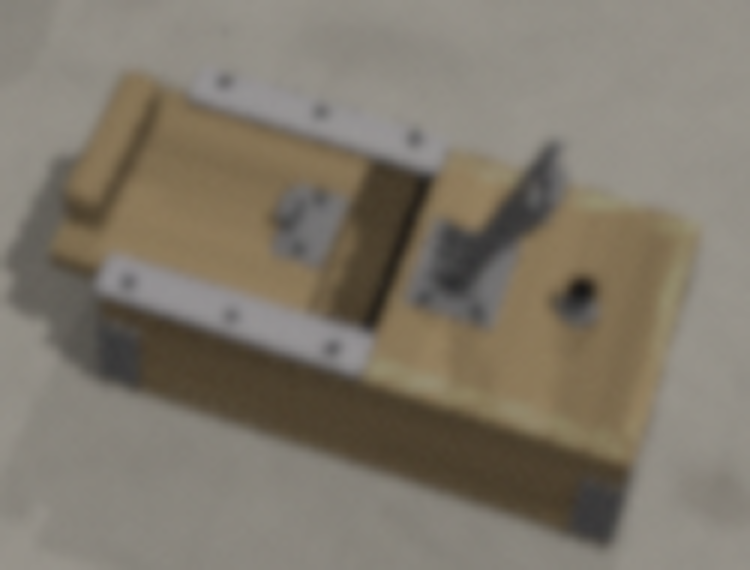

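```bash
cat > h.py <<'E'
import numpy as np, cv2
from station import arm, grab_frame, camera_params
from scipy.spatial.transform import Rotation as Ro
def cam(n,s=None):
    p=camera_params(n);K=p['intrinsics']
    if n!='wrist': return K,p['R'],p['t']
    s=s or arm.get_state()
    T=np.eye(4);T[:3,:3]=Ro.from_euler('xyz',s['ee_rot']).as_matrix();T[:3,3]=s['eef_pos']
    M=np.linalg.inv(T@p['tool_from_camera']); return K,M[:3,:3],M[:3,3]
def plane(c,uv,z):
    K,R,t=c; d=R.T@np.linalg.solve(K,[uv[0],uv[1],1]); o=-R.T@t
    return o+d*(z-o[2])/d[2]
def proj(c,X):
    K,R,t=c; x=K@(R@np.asarray(X)+t); return x[:2]/x[2]
def tri(c1,u1,c2,u2):
    P=[c[0]@np.c_[c[1],c[2]] for c in (c1,c2)]
    X=cv2.triangulatePoints(P[0],P[1],np.array(u1,float).reshape(2,1),np.array(u2,float).reshape(2,1))[:,0]
    return X[:3]/X[3]
E
python3 - <<'E'
from h import *
c=cam('top')
for n,uv,z in [('dk1',(660,73),.062),('dk2',(715,358),.062),('m1',(408,108),.062),('m2',(450,400),.062),('railend1',(143,195),.066),('railend2',(183,450),.066),('stop?',(605,228),.07),('strip1',(97,212),.084),('strip2',(120,388),.084),('kplateR',(352,228),.062),('kplateRb',(368,315),.062)]:
    p=(285+uv[0]/6.5,175+uv[1]/6.5); print(n,plane(c,p,z).round(4))
for n,uv,z in [('tape',(215,277),.01),('jar',(253,172),.06),('tin',(404,140),.03)]: print(n,plane(c,uv,z).round(3))
E
```

```text
dk1 [0.6213 0.0844 0.062 ]
dk2 [0.5141 0.0693 0.062 ]
m1 [0.6102 0.1796 0.062 ]
m2 [0.5011 0.1679 0.062 ]
railend1 [0.5793 0.2793 0.066 ]
railend2 [0.4852 0.2667 0.066 ]
stop? [0.5626 0.1091 0.07  ]
strip1 [0.5714 0.2958 0.084 ]
strip2 [0.5076 0.2887 0.084 ]
kplateR [0.5656 0.202  0.062 ]
kplateRb [0.5331 0.1971 0.062 ]
tape [0.411 0.512 0.01 ]
jar [0.665 0.41  0.06 ]
tin [0.746 0.027 0.03 ]
```

```bash
python3 -m handwheel '[[[0,0.022,-0.032,0,4],[0,0.044,-0.065,0,8],[0,0.066,-0.097,0,12],[0,0.088,-0.129,0,16],[0,0.11,-0.162,0,21],[0,0.132,-0.194,0,25],[0,0.154,-0.226,0,29],[0,0.176,-0.259,0,34],[0,0.198,-0.291,0,38],[0,0.22,-0.323,0,43],[0,0.242,-0.356,0,48],[0,0.264,-0.388,0,53],[0,0.287,-0.42,0,57],[0,0.309,-0.453,0,61.6],[0,0.309,-0.453,0,61.6],[0,0.309,-0.453,0,61.6],[0,0.309,-0.453,0,61.6],[0,0.309,-0.453,0,61.6]]]' 20
python3 - <<'E'
from h import *
s=arm.get_state();print(s['t'],s['eef_pos'],s['ee_rot'],s['force'],s['width'])
cv2.imwrite("pics/wrist1.png",grab_frame('wrist'))
E
```

```text
t: 1.65
eef_pos: [0.5544, 0.1767, 0.2262]
ee_rot: [-3.141, -0.001, -3.017]
force: [0.1, 0.6, -0.2]
width: 0.0003
1.65 [0.55442821 0.17670387 0.22618965] [-3.14050684e+00 -7.16665331e-04 -3.01653591e+00] [ 0.0914752   0.64203679 -0.16324999] 0.00034372564399705644
```

View pics/wrist1.png

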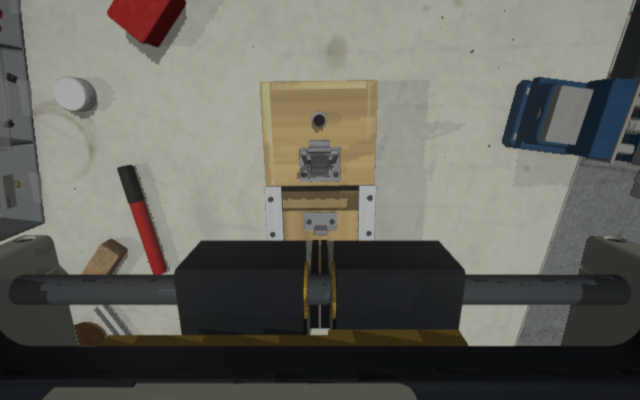

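```bash
python3 - <<'E'
from h import *
a=cv2.imread("pics/wrist1.png")[70:245,250:390]
cv2.imwrite("pics/wrist1z.png",cv2.resize(a,None,fx=3.4,fy=3.4,interpolation=cv2.INTER_CUBIC))
c=cam('wrist')
for n,uv,z in [('d1',(261,82),.062),('d2',(377.5,81),.062),('m1',(264.5,186),.066),('m2',(375.5,185.5),.066),('stop',(319,121),.07)]: print(n,plane(c,uv,z).round(4))
E
```

```text
d1 [0.6214 0.0859 0.062 ]
d2 [0.5141 0.0714 0.062 ]
m1 [0.6097 0.1834 0.066 ]
m2 [0.4995 0.1689 0.066 ]
stop [0.5635 0.1138 0.07  ]
```

View pics/wrist1z.png

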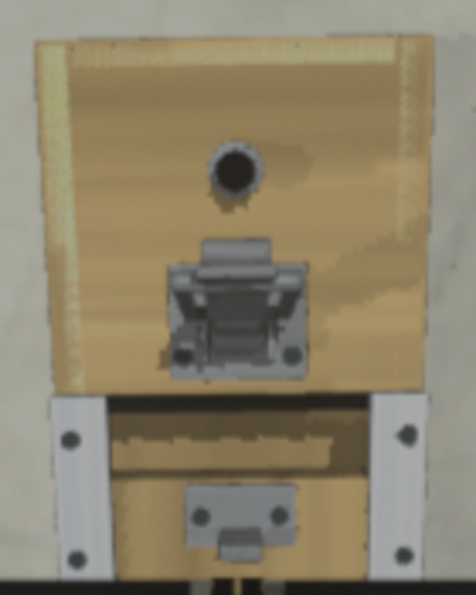

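```bash
python3 -m handwheel '[[[0,0,0.038,0,0],[0,0,0.076,0,0],[0,0,0.112,0,0],[0,0.0006,0.15,0,-0.33],[0,0.0006,0.15,0.03,-0.33],[0,0.0006,0.15,0.07,-0.33],[0,0.0006,0.15,0.11,-0.33],[0,0.0006,0.15,0.14,-0.33],[0,0.0006,0.15,0.156,-0.33],[0,0.0006,0.15,0.156,-0.33],[0,0.0006,0.15,0.156,-0.33],[0,0.0006,0.15,0.156,-0.33]]]'
python3 - <<'E'
from h import *
s=arm.get_state();print(s['t'],s['eef_pos'],s['ee_rot'],s['force'])
w=grab_frame('wrist');t=grab_frame('scene');cv2.imwrite("pics/wrist2.png",w)
cv2.imwrite("pics/scene2z.png",cv2.resize(t[165:280,250:405],None,fx=5,fy=5,interpolation=cv2.INTER_CUBIC))
E
```

```text
t: 2.7
eef_pos: [0.5353, 0.327, 0.0717]
ee_rot: [-3.142, 0.001, -3.008]
force: [0.2, 0.5, 0.5]
width: 0.0007
2.7 [0.53533812 0.32699213 0.07174171] [-3.14158710e+00  1.36909373e-03 -3.00848703e+00] [0.19893576 0.53744085 0.5312384 ]
```

View pics/wrist2.png

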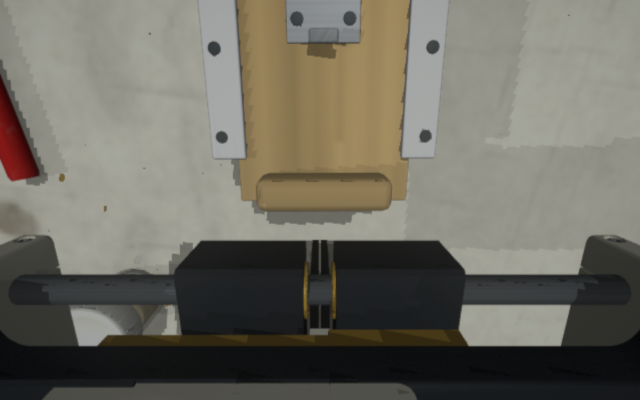

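View pics/scene2z.png

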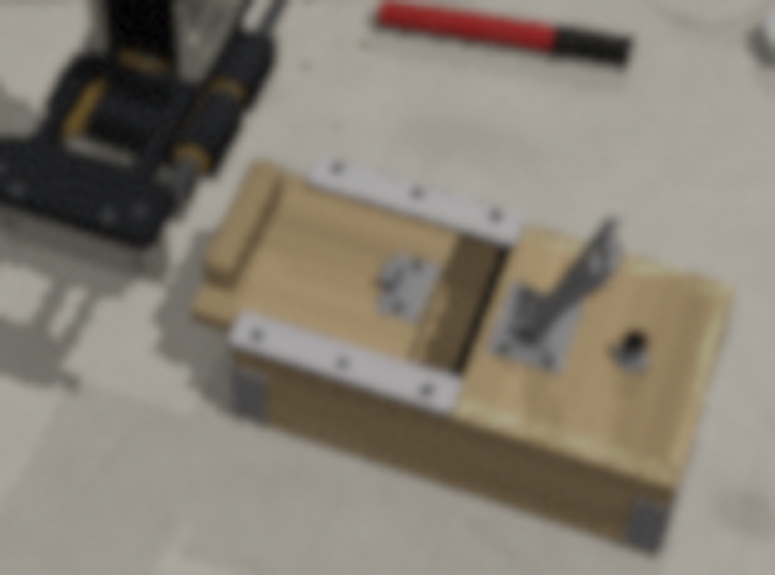

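```bash
cat >> h.py <<'E'
C=np.array([.5547,.1768]); X=np.array([-.1305,.9914]); Y=np.array([-.9914,-.1305])
def box(P): P=np.asarray(P); d=P[:2]-C; return np.array([d@X,d@Y,P[2] if len(P)>2 else 0]).round(4)
def state(): 
    s=arm.get_state(); f=s['force']; print('t',round(s['t'],2),'tcp box',box(s['eef_pos']),'yaw',np.degrees(s['ee_rot'][2]).round(2),'F box',(f[:2]@X).round(1),(f[:2]@Y).round(1),f[2].round(1)); return s
E
python3 - <<'E'
from h import *
s=state(); c=cam('wrist',s)
for n,uv,z in [('s outer bottom edge',(324,209),.076),('so',(324,205),.084),('left',(258,190),.084),('right',(391,190),.084),('railend L',(228,158),.066),('railend R',(420,158),.066),('lid edge',(250,198),.062),('keeper top',(323,36),.072),('kbase plate',(323,43),.063)]: print(n,box(plane(c,uv,z)))
E
```

```text
t 2.8 tcp box [ 0.1512 -0.0007  0.0722] yaw -172.42 F box -0.1 0.2 0.5
s outer bottom edge [0.1244 0.0008 0.076 ]
so [0.12   0.0007 0.084 ]
left [ 0.1128 -0.0299  0.084 ]
right [0.1127 0.0316 0.084 ]
railend L [ 0.1007 -0.0478  0.066 ]
railend R [0.1004 0.0492 0.066 ]
lid edge [ 0.1227 -0.0387  0.062 ]
keeper top [ 0.0458 -0.0001  0.072 ]
kbase plate [ 0.047 -0.     0.063]
```

```bash
python3 -m handwheel '[[[0,0,-0.006,0,0],[0,0,-0.012,0,0],[0,0,-0.017,0,0],[0,0,-0.021,0,0],[0,0,-0.024,0,0],[0,0,-0.026,0,0],[0,0,-0.028,0,0],[0,0,-0.03,0,0],[0,0,-0.03,0,0]]]'; python3 -c "
from h import *
state()"
```

```text
t: 3.55
eef_pos: [0.5398, 0.2969, 0.0722]
ee_rot: [3.141, 0.002, -3.009]
force: [1.3, 2.3, 0.8]
width: 0.0008
t 3.55 tcp box [ 0.121  -0.0009  0.0722] yaw -172.42 F box 2.1 -1.6 0.8
```

```bash
python3 -m handwheel '[[[0,0,-0.001,0,0],[0,0,-0.002,0,0],[0,0,-0.003,0,0],[0,0,-0.004,0,0],[0,0,-0.004,0,0]]]'; python3 -c "
from h import *
s=state();w=grab_frame('wrist');cv2.imwrite('pics/w3.png',w)"
```

```text
t: 3.97
eef_pos: [0.5403, 0.2928, 0.0721]
ee_rot: [3.141, 0.002, -3.009]
force: [-0.2, 1.7, 0.4]
width: 0.0004
t 3.97 tcp box [ 0.1169 -0.0009  0.0721] yaw -172.42 F box 1.8 -0.0 0.4
```

View pics/w3.png

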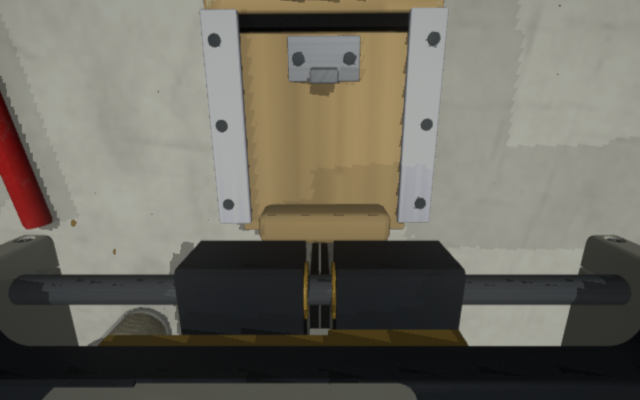

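```bash
python3 -m handwheel '[[[0,0,-0.001,0,0],[0,0,-0.002,0,0],[0,0,-0.003,0,0],[0,0,-0.003,0,0]]]'; python3 -c "
from h import *
s=state()
c=cam('wrist',s);print(box(plane(c,(324,31),.062)),box(plane(c,(324,14),.062)))"
```

```text
t: 4.35
eef_pos: [0.5408, 0.2898, 0.0721]
ee_rot: [3.141, 0.002, -3.01]
force: [0.7, 2.3, 0.6]
width: 0.0002
t 4.35 tcp box [ 0.1139 -0.0009  0.0721] yaw -172.43 F box 2.2 -1.0 0.6
[0.0045 0.0002 0.062 ] [-0.0026  0.0002  0.062 ]
```

```bash
python3 -m handwheel '[[[0,0,-0.001,0,0],[0,0,-0.002,0,0],[0,0,-0.002,0,0]]]'; python3 -c "
from h import *
s=state()
cv2.imwrite('pics/w4.png',cv2.resize(grab_frame('wrist')[0:240,180:460],None,fx=2.4,fy=2.4))"
```

```text
t: 4.6
eef_pos: [0.5409, 0.2892, 0.0722]
ee_rot: [3.138, 0.003, -3.009]
force: [-2.3, 8.0, 0.2]
width: 0.0006
t 4.6 tcp box [ 0.1132 -0.001   0.0722] yaw -172.43 F box 8.3 1.3 0.2
```

View pics/w4.png

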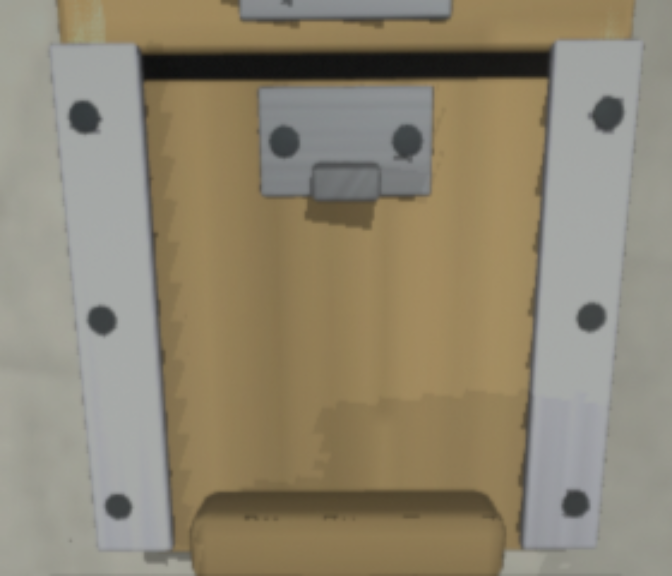

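```bash
python3 - <<'E'
from h import *
# state at wrist1
s={'eef_pos':np.array([.55442821,.17670387,.22618965]),'ee_rot':np.array([-3.1405,-.0007,-3.01654])}
c=cam('wrist',s)
for uv,z in [((319.5,141),.145),((319.5,148),.14),((319.5,152),.125)]: print(box(plane(c,uv,z)))
E
python3 -m handwheel '[[[0,0,0.004,0,0],[0,0,0.01,-0.005,0],[0,0,0.01,-0.04,0],[0,0,0.01,-0.08,0],[0,0,0.01,-0.12,0],[0,0.001,-0.02,-0.15,0],[0,0.001,-0.055,-0.155,0],[0,0.001,-0.09,-0.155,0],[0,0.001,-0.125,-0.155,0],[0,0.001,-0.16,-0.155,0],[0,0.001,-0.198,-0.155,0],[0,0.001,-0.198,-0.155,0],[0,0.001,-0.198,-0.155,0],[0,0.001,-0.198,-0.155,0]]]'; python3 -c "
from h import *
s=state()
cv2.imwrite('pics/w5.png',grab_frame('wrist'))
cv2.imwrite('pics/s5.png',cv2.resize(grab_frame('scene')[165:280,250:405],None,fx=5,fy=5,interpolation=cv2.INTER_CUBIC))
cv2.imwrite('pics/t5.png',cv2.resize(grab_frame('top')[165:265,270:410],None,fx=5.5,fy=5.5,interpolation=cv2.INTER_CUBIC))"
```

```text
[-5.23e-02 -1.00e-04  1.45e-01]
[-4.67e-02 -1.00e-04  1.40e-01]
[-4.19e-02 -1.00e-04  1.25e-01]
t: 5.82
eef_pos: [0.5654, 0.0918, 0.2266]
ee_rot: [3.139, 0.003, -3.011]
force: [-0.4, -0.2, 0.1]
width: 0.0006
t 5.82 tcp box [-0.0856  0.0005  0.2266] yaw -172.49 F box -0.1 0.4 0.1
```

View pics/w5.png

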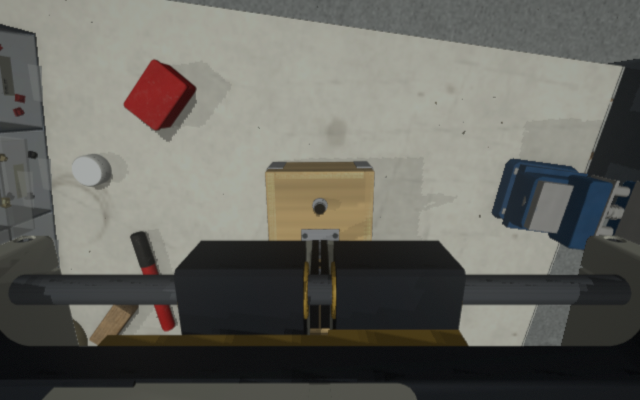

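View pics/s5.png

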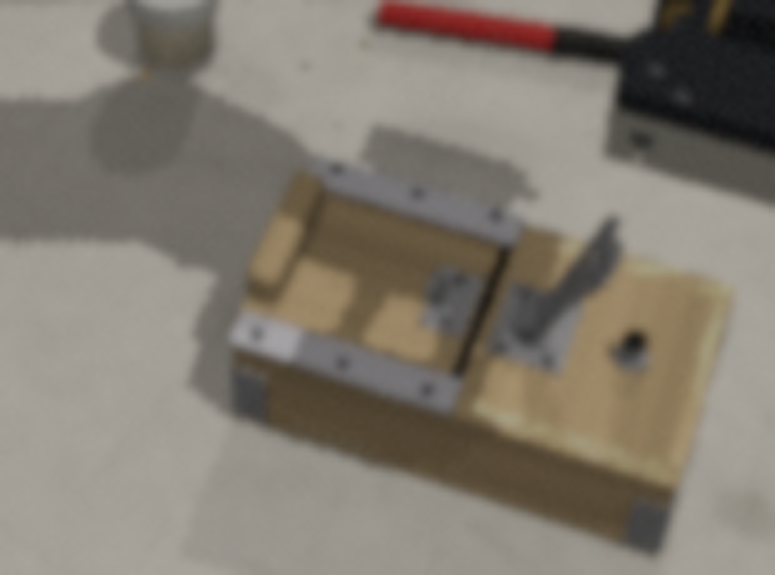

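View pics/t5.png

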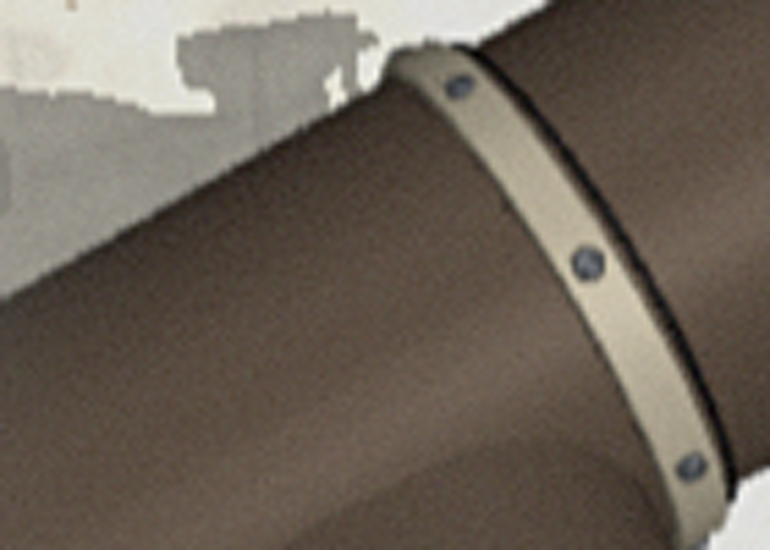

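```bash
python3 -m handwheel '[[[0,-0.0005,0,0.035,0],[0,-0.0005,0,0.07,0],[0,-0.0005,0,0.1,0],[0,-0.0005,0,0.1145,0],[0,-0.0005,0,0.1145,0],[0,-0.0005,0,0.1145,0]]]'; python3 -c "
from h import *
s=state()
cv2.imwrite('pics/s6.png',cv2.resize(grab_frame('scene')[165:280,250:405],None,fx=5,fy=5,interpolation=cv2.INTER_CUBIC))"
```

```text
t: 6.47
eef_pos: [0.566, 0.0942, 0.1116]
ee_rot: [3.14, 0.001, -3.007]
force: [0.9, -0.1, 0.8]
width: 0.0
t 6.47 tcp box [-0.0833 -0.0004  0.1116] yaw -172.27 F box -0.2 -0.9 0.8
```

View pics/s6.png

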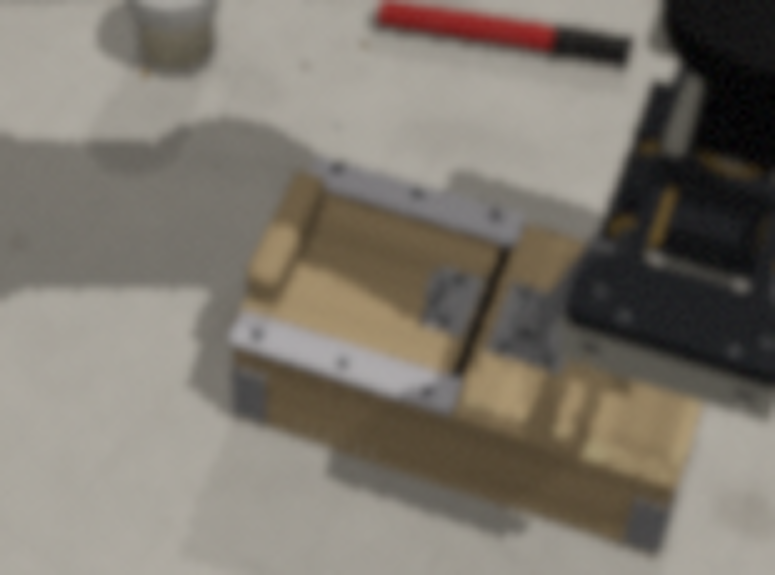

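```bash
python3 -m handwheel '[[[0,0.0004,0.004,0,0],[0,0.0004,0.008,0,0],[0,0.0004,0.012,0,0],[0,0.0004,0.016,0,0],[0,0.0004,0.02,0,0],[0,0.0004,0.024,0,0],[0,0.0004,0.028,0,0],[0,0.0004,0.032,0,0],[0,0.0004,0.036,0,0],[0,0.0004,0.036,0,0]]]'; python3 -c "
from h import *
s=state()
cv2.imwrite('pics/s7.png',cv2.resize(grab_frame('scene')[165:280,250:405],None,fx=5,fy=5,interpolation=cv2.INTER_CUBIC))"
```

```text
t: 7.35
eef_pos: [0.5615, 0.1308, 0.1129]
ee_rot: [3.139, 0.003, -3.006]
force: [-0.0, 0.2, 0.8]
width: 0.0001
t 7.35 tcp box [-0.0465 -0.0008  0.1129] yaw -172.25 F box 0.2 0.0 0.8
```

View pics/s7.png

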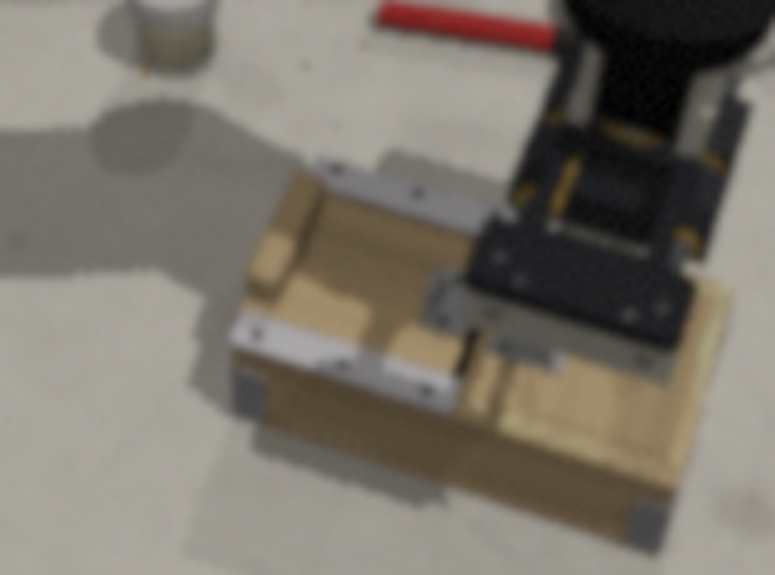

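```bash
python3 -m handwheel '[[[0,0.0004,0.003,0,0],[0,0.0004,0.006,0,0],[0,0.0004,0.009,0,0],[0,0.0004,0.012,0,0],[0,0.0004,0.015,0,0],[0,0.0004,0.018,0,0],[0,0.0004,0.021,0,0],[0,0.0004,0.021,0,0]]]'; python3 -c "
from h import *
s=state()
cv2.imwrite('pics/w8.png',grab_frame('wrist'))
cv2.imwrite('pics/s8.png',cv2.resize(grab_frame('scene')[165:280,250:405],None,fx=5,fy=5,interpolation=cv2.INTER_CUBIC))"
```

```text
t: 8.07
eef_pos: [0.558, 0.152, 0.1126]
ee_rot: [3.139, 0.003, -3.006]
force: [-0.4, 0.2, 0.0]
width: 0.0002
t 8.07 tcp box [-2.500e-02 -1.000e-04  1.126e-01] yaw -172.24 F box 0.3 0.4 0.0
```

View pics/s8.png

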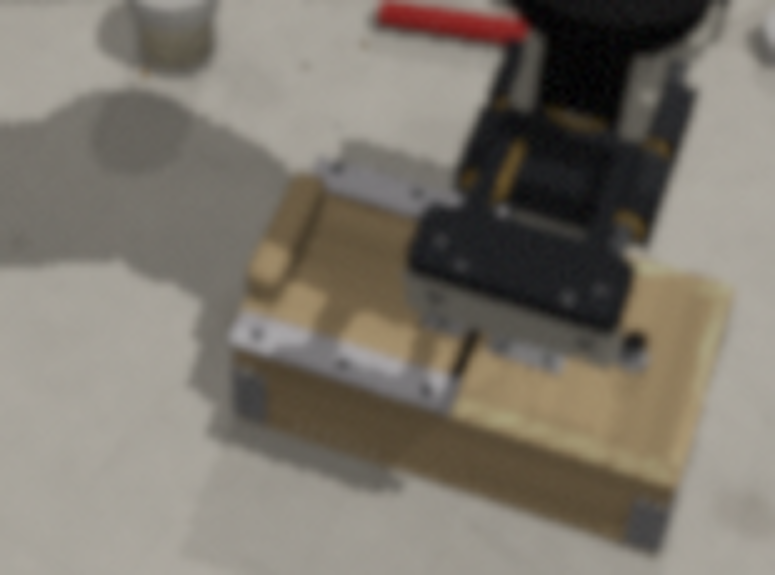

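View pics/w8.png

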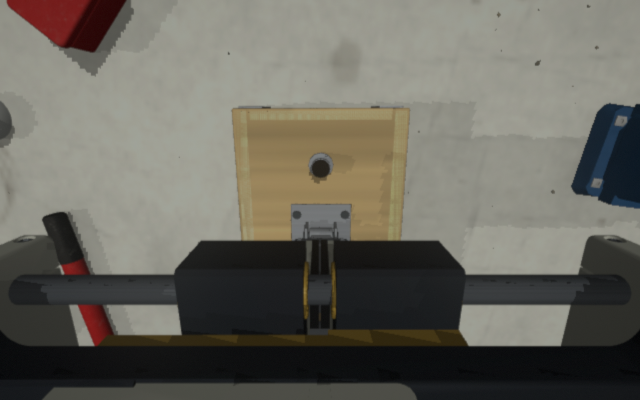

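```bash
python3 -m handwheel '[[[0,0,0.003,0,0],[0,0,0.006,0,0],[0,0,0.009,0,0],[0,0,0.012,0,0],[0,0,0.012,0,0],[0,0,0.012,0,0]]]'; python3 -c "
from h import *
s=state()
cv2.imwrite('pics/w9.png',grab_frame('wrist'))
cv2.imwrite('pics/s9.png',cv2.resize(grab_frame('scene')[165:280,250:405],None,fx=5,fy=5,interpolation=cv2.INTER_CUBIC))"
```

```text
t: 8.67
eef_pos: [0.5565, 0.164, 0.1128]
ee_rot: [3.138, 0.003, -3.006]
force: [-0.4, -0.5, 0.0]
width: 0.0005
t 8.67 tcp box [-0.0129 -0.0002  0.1128] yaw -172.22 F box -0.5 0.5 0.0
```

View pics/s9.png

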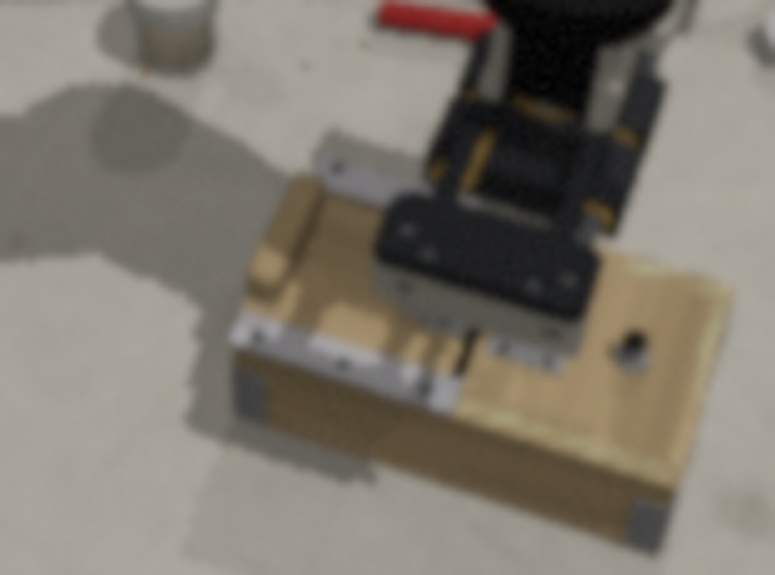

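View pics/w9.png

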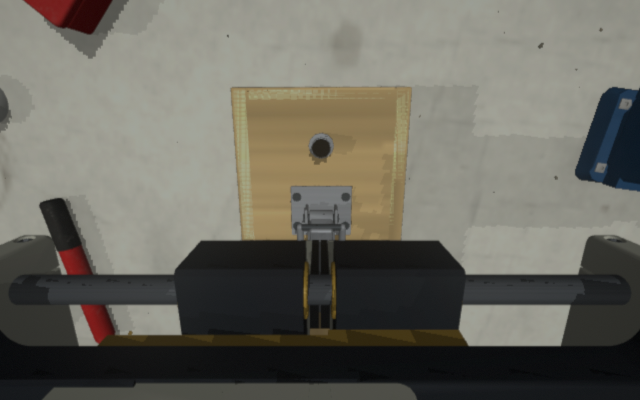

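```bash
python3 -m handwheel '[[[0,0,-0.006,0,0],[0,0,-0.012,0,0],[0,0,-0.012,-0.03,0],[0,0,-0.012,-0.07,0],[0,0,-0.012,-0.1,0],[0,0,0.02,-0.115,0],[0,0,0.055,-0.115,0],[0,0,0.075,-0.115,0],[0,0,0.075,-0.115,0],[0,0,0.075,-0.115,0]]]'; python3 -c "
from h import *
s=state()
cv2.imwrite('pics/w10.png',grab_frame('wrist'))
cv2.imwrite('pics/s10.png',cv2.resize(grab_frame('scene')[165:280,250:405],None,fx=5,fy=5,interpolation=cv2.INTER_CUBIC))"
```

```text
t: 9.6
eef_pos: [0.546, 0.2384, 0.2281]
ee_rot: [3.138, 0.004, -3.005]
force: [-1.5, -0.2, -0.3]
width: 0.0005
t 9.6 tcp box [0.0622 0.0006 0.2281] yaw -172.15 F box -0.0 1.5 -0.3
```

View pics/w10.png

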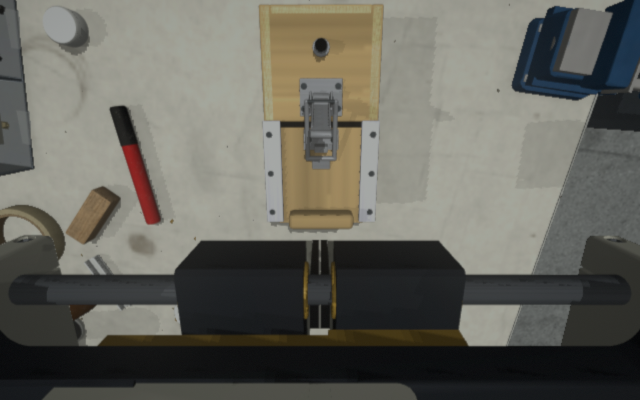

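View pics/s10.png

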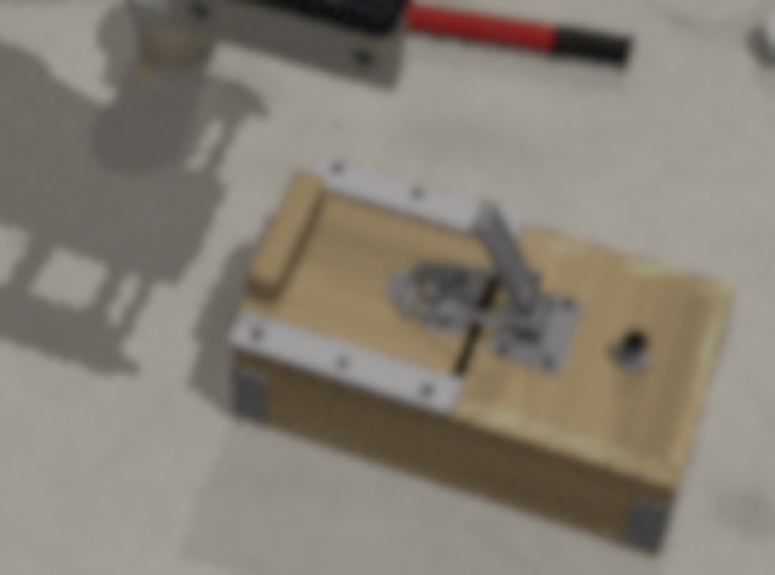

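```bash
python3 -c "
from h import *
a=cv2.imread('pics/w10.png')[70:235,255:390]
cv2.imwrite('pics/w10z.png',cv2.resize(a,None,fx=3.6,fy=3.6,interpolation=cv2.INTER_CUBIC))"
```

```text
(no output)
```

View pics/w10z.png

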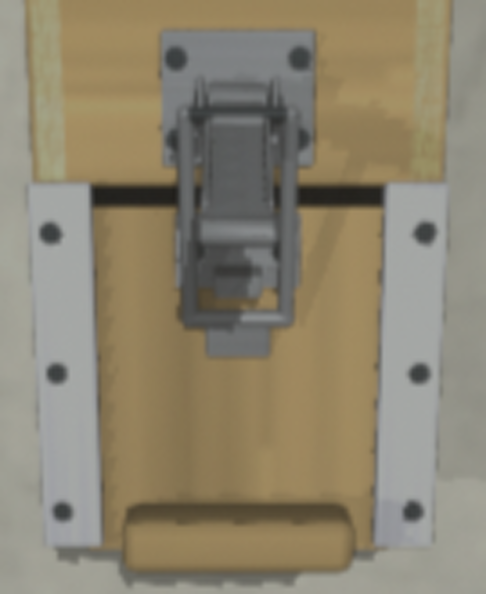

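```bash
python3 -c "
from h import *
s=state();c=cam('wrist',s)
for n,uv,z in [('bar',(319,158.3),.066),('keeper top edge',(320,151),.073),('levertip far',(320,137.5),.128),('tip near',(320,132),.13),('lid edge',(284,127),.062),('junction',(284,121.5),.062),('strip',(320,229),.084)]: print(n,box(plane(c,uv,z)))
"
```

```text
t 9.7 tcp box [0.061  0.0006 0.228 ] yaw -172.24 F box 0.5 -0.1 -0.2
bar [ 0.0336 -0.0013  0.066 ]
keeper top edge [ 0.0256 -0.0004  0.073 ]
levertip far [ 0.0082 -0.0004  0.128 ]
tip near [ 0.0039 -0.0004  0.13  ]
lid edge [ 0.0041 -0.0354  0.062 ]
junction [-0.0011 -0.0353  0.062 ]
strip [1.009e-01 1.000e-04 8.400e-02]
```

```bash
python3 -m handwheel '[[[0,-0.0006,-0.013,0,0.3],[0,-0.0006,-0.026,0.01,0.3],[0,-0.0006,-0.026,0.05,0.3],[0,-0.0006,-0.026,0.085,0.3],[0,-0.0006,-0.026,0.11,0.3],[0,-0.0006,-0.026,0.11,0.3],[0,-0.0006,-0.026,0.11,0.3]]]'; python3 -c "
from h import *
s=state()
cv2.imwrite('pics/w11.png',grab_frame('wrist'))"
```

```text
t: 10.28
eef_pos: [0.5502, 0.2098, 0.1168]
ee_rot: [3.14, 0.001, -3.013]
force: [1.2, 0.7, 1.3]
width: 0.0004
t 10.28 tcp box [0.0333 0.0002 0.1168] yaw -172.61 F box 0.5 -1.3 1.3
```

View pics/w11.png

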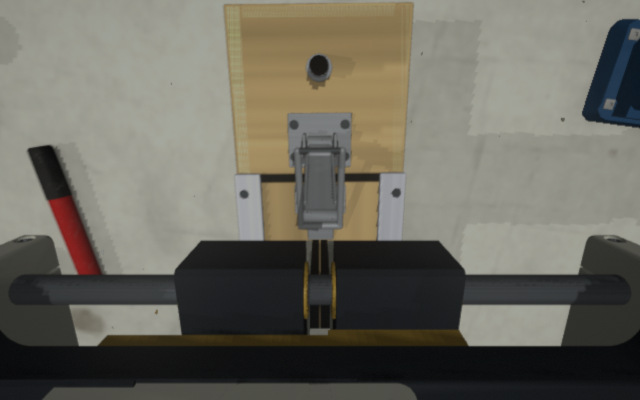

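```bash
python3 -m handwheel '[[[0,0,-0.006,-0.001,0],[0,0,-0.012,-0.001,0],[0,0,-0.017,-0.001,0],[0,0,-0.021,-0.001,0],[0,0,-0.025,-0.002,0],[0,0,-0.029,-0.002,0],[0,0,-0.033,-0.002,0],[0,0,-0.037,-0.002,0],[0,0,-0.041,-0.002,0],[0,0,-0.041,-0.002,0]]]'; python3 -c "
from h import *
s=state()
cv2.imwrite('pics/w12.png',grab_frame('wrist'))"
```

```text
t: 11.17
eef_pos: [0.5564, 0.1693, 0.1202]
ee_rot: [3.139, 0.003, -3.012]
force: [-0.7, 0.3, 0.1]
width: 0.0004
t 11.17 tcp box [-0.0076 -0.0007  0.1202] yaw -172.6 F box 0.4 0.7 0.1
```

View pics/w12.png

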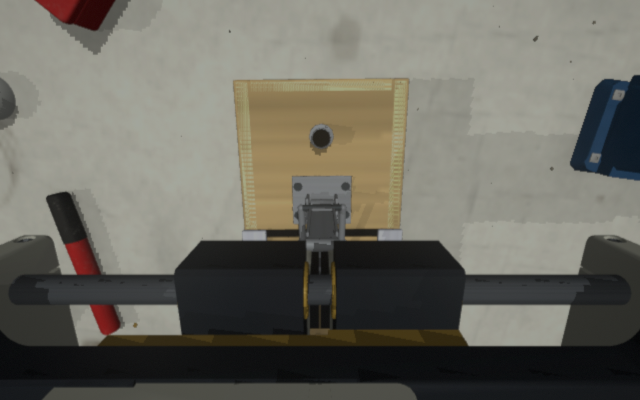

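```bash
python3 -m handwheel '[[[0,0.0005,-0.004,0,0],[0,0.0005,-0.007,0,0],[0,0.0005,-0.011,0,0],[0,0.0005,-0.0145,0,0],[0,0.0005,-0.018,0.001,0],[0,0.0005,-0.0215,0.002,0],[0,0.0005,-0.025,0.0035,0],[0,0.0005,-0.028,0.005,0],[0,0.0005,-0.028,0.005,0]]]'; python3 -c "
from h import *
s=state()
cv2.imwrite('pics/w13.png',grab_frame('wrist'))
cv2.imwrite('pics/s13.png',cv2.resize(grab_frame('scene')[165:280,250:405],None,fx=5,fy=5,interpolation=cv2.INTER_CUBIC))"
```

```text
t: 11.97
eef_pos: [0.5593, 0.1415, 0.1148]
ee_rot: [3.139, 0.003, -3.013]
force: [-0.5, 4.6, -0.7]
width: 0.0007
t 11.97 tcp box [-0.0356  0.      0.1148] yaw -172.63 F box 4.6 -0.1 -0.7
```

View pics/w13.png

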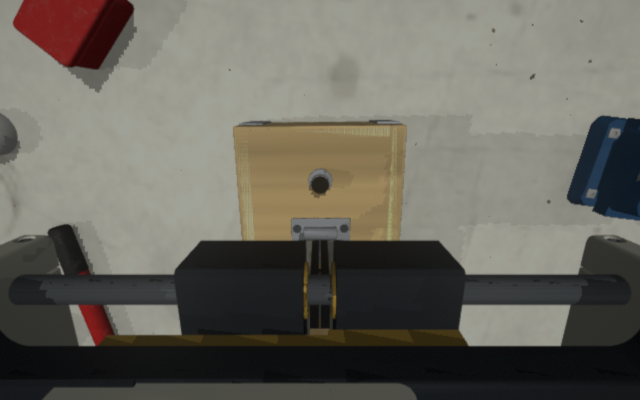

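View pics/s13.png

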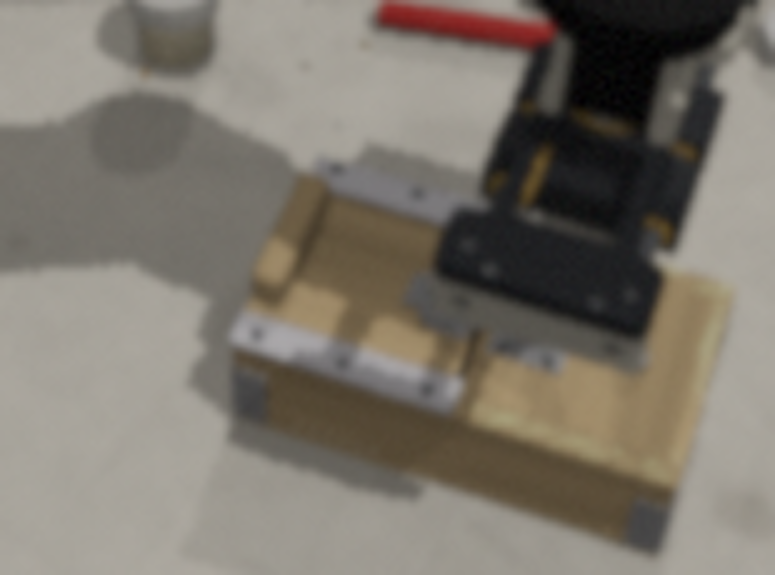

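```bash
python3 -m handwheel '[[[0,0,-0.002,0.0015,0],[0,0,-0.0042,0.0027,0],[0,0,-0.0063,0.004,0],[0,0,-0.0083,0.0055,0],[0,0,-0.0083,0.0055,0]]]'; python3 -c "
from h import *
s=state()"
```

```text
t: 12.48
eef_pos: [0.5605, 0.1332, 0.1095]
ee_rot: [3.139, 0.003, -3.013]
force: [-0.9, 3.8, 0.1]
width: 0.0008
t 12.48 tcp box [-4.400e-02 -1.000e-04  1.095e-01] yaw -172.61 F box 3.9 0.3 0.1
```

```bash
python3 -m handwheel '[[[0,0,-0.0018,0.0018,0],[0,0,-0.0035,0.0037,0],[0,0,-0.005,0.0055,0],[0,0,-0.0066,0.0075,0],[0,0,-0.0066,0.0075,0]]]'; python3 -c "
from h import *
s=state()
cv2.imwrite('pics/w14.png',grab_frame('wrist'))
cv2.imwrite('pics/s14.png',cv2.resize(grab_frame('scene')[165:280,250:405],None,fx=5,fy=5,interpolation=cv2.INTER_CUBIC))"
```

```text
t: 12.9
eef_pos: [0.5614, 0.1263, 0.1018]
ee_rot: [3.14, 0.003, -3.013]
force: [0.2, 2.8, 1.3]
width: 0.0005
t 12.9 tcp box [-5.100e-02 -1.000e-04  1.018e-01] yaw -172.62 F box 2.7 -0.5 1.3
```

View pics/w14.png

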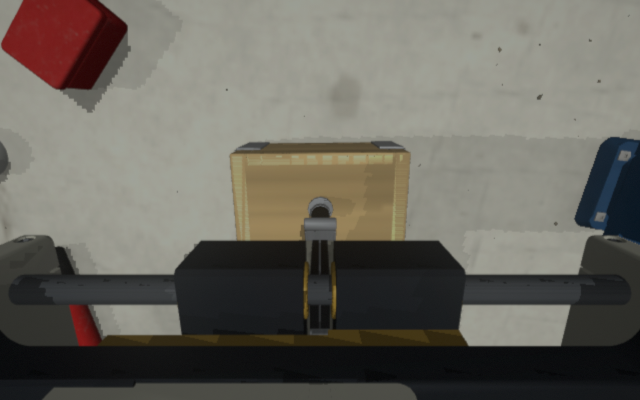

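View pics/s14.png

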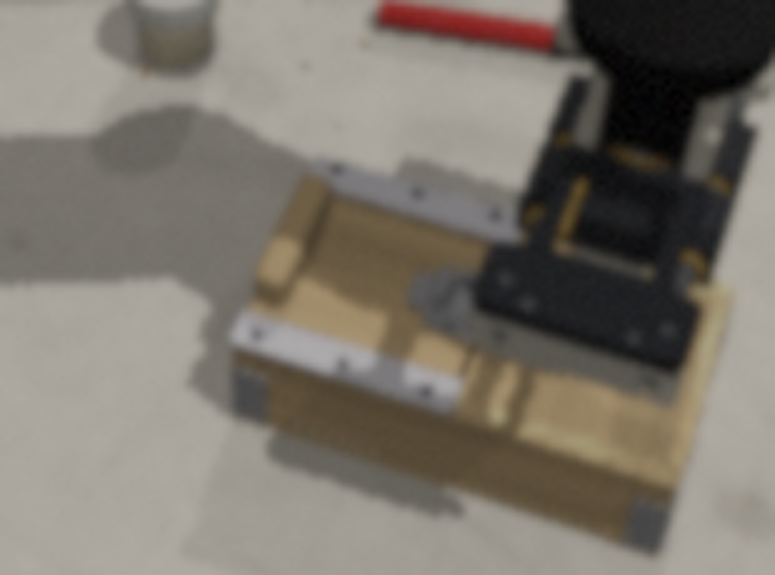

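```bash
python3 -c "
from h import *
s=state();c=cam('wrist',s)
print(box(plane(c,(320,219),.109)),box(plane(c,(320,238),.109)))"
python3 -m handwheel '[[[0,0,-0.0014,0.0021,0],[0,0,-0.0027,0.0043,0],[0,0,-0.0038,0.0065,0],[0,0,-0.0048,0.0086,0],[0,0,-0.0048,0.0086,0]]]'; python3 -c "
from h import *
s=state()"
```

```text
t 13.0 tcp box [-0.051  -0.      0.1019] yaw -172.62 F box 1.2 -0.3 1.6
[-0.0737 -0.0004  0.109 ] [-0.0637 -0.0004  0.109 ]
t: 13.42
eef_pos: [0.5618, 0.121, 0.0927]
ee_rot: [3.14, 0.002, -3.013]
force: [1.3, 1.2, 1.0]
width: 0.0005
t 13.42 tcp box [-0.0562  0.0002  0.0927] yaw -172.63 F box 1.0 -1.5 1.0
```

```bash
python3 -m handwheel '[[[0,0,-0.0007,0.0015,0],[0,0,-0.0014,0.003,0],[0,0,-0.0018,0.0045,0],[0,0,-0.0018,0.0045,0]]]'; python3 -c "
from h import *
s=state()
cv2.imwrite('pics/s15.png',cv2.resize(grab_frame('scene')[165:280,250:405],None,fx=5,fy=5,interpolation=cv2.INTER_CUBIC))"
```

```text
t: 13.75
eef_pos: [0.5617, 0.1188, 0.0878]
ee_rot: [3.141, 0.001, -3.013]
force: [0.7, 1.1, 0.4]
width: 0.0001
t 13.75 tcp box [-0.0584  0.0006  0.0878] yaw -172.64 F box 1.0 -0.8 0.4
```

View pics/s15.png

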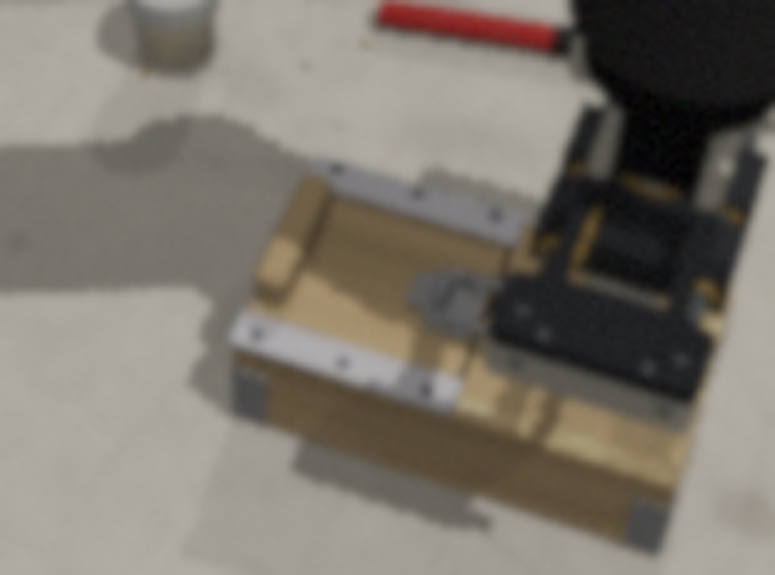

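```bash
python3 -m handwheel '[[[0,0,-0.0005,0.001,0],[0,0,-0.0007,0.002,0],[0,0,-0.001,0.003,0],[0,0,-0.001,0.003,0]]]'; python3 -c "
from h import *
s=state()"
```

```text
t: 14.13
eef_pos: [0.5615, 0.1177, 0.0845]
ee_rot: [3.141, 0.0, -3.013]
force: [0.4, -0.6, -0.7]
width: 0.0004
t 14.13 tcp box [-0.0595  0.0009  0.0845] yaw -172.65 F box -0.6 -0.3 -0.7
```

```bash
python3 -m handwheel '[[[0,-0.0009,0,0.001,0],[0,-0.0009,0,0.002,0],[0,-0.0009,0,0.002,0]]]'; python3 -c "
from h import *
s=state()"
```

```text
t: 14.38
eef_pos: [0.5625, 0.1177, 0.0825]
ee_rot: [3.141, -0.0, -3.013]
force: [-0.6, -1.8, 2.1]
width: 0.0002
t 14.38 tcp box [-0.0596  0.      0.0825] yaw -172.65 F box -1.7 0.8 2.1
```

```bash
python3 -m handwheel '[[[0,0,0,0.0007,0],[0,0,0,0.0015,0],[0,0,0,0.0015,0]]]'; python3 -c "
from h import *
s=state()"
```

```text
t: 14.63
eef_pos: [0.5626, 0.1175, 0.0815]
ee_rot: [-3.142, 0.0, -3.013]
force: [-2.1, -1.2, 5.9]
width: 0.0007
t 14.63 tcp box [-0.0598 -0.0001  0.0815] yaw -172.64 F box -0.9 2.3 5.9
```

```bash
python3 -m handwheel '[[[0,0,0,0.001,0],[0,0,0,0.0018,0],[0,0,0,0.0018,0]]]'; python3 -c "
from h import *
s=state()"
```

```text
t: 14.88
eef_pos: [0.5627, 0.1173, 0.0805]
ee_rot: [-3.141, 0.001, -3.013]
force: [-2.4, -1.0, 8.9]
width: 0.0005
t 14.88 tcp box [-0.06   -0.0002  0.0805] yaw -172.62 F box -0.7 2.5 8.9
```

```bash
python3 -m handwheel '[[[0,0,0,0.001,0],[0,0,0,0.002,0],[0,0,0,0.0028,0],[0,0,0,0.0028,0],[0,0,0,0.0028,0]]]'; python3 -c "
from h import *
s=state()
cv2.imwrite('pics/s16.png',cv2.resize(grab_frame('scene')[165:280,250:405],None,fx=5,fy=5,interpolation=cv2.INTER_CUBIC))"
```

```text
t: 15.3
eef_pos: [0.5628, 0.1171, 0.0793]
ee_rot: [-3.141, 0.001, -3.012]
force: [-6.1, -1.1, 14.9]
width: 0.0004
t 15.3 tcp box [-0.0602 -0.0002  0.0793] yaw -172.58 F box -0.3 6.2 14.9
```

View pics/s16.png

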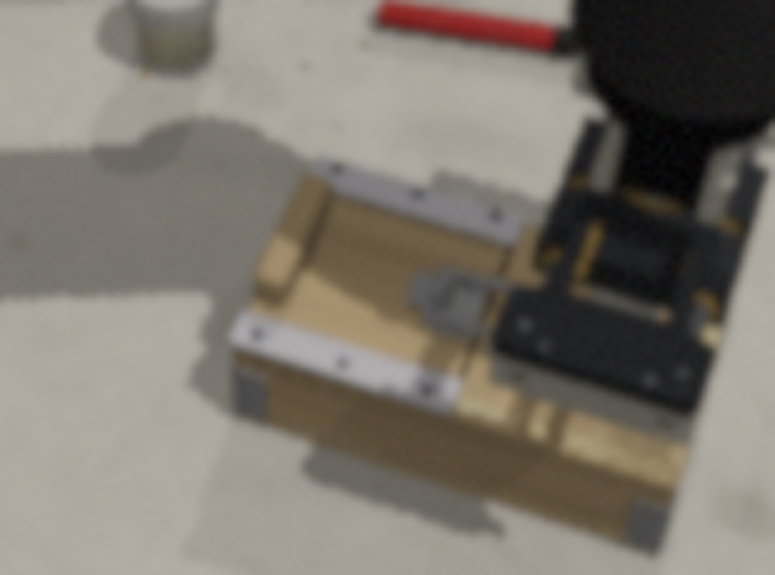

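```bash
python3 -m handwheel '[[[0,0,0,0,0],[0,0,0,-0.002,0],[0,0,0,-0.01,0],[0,0,0,-0.04,0],[0,0,0,-0.08,0],[0,0,0,-0.12,0],[0,0,0.03,-0.148,0],[0,0,0.07,-0.148,0],[0,0,0.105,-0.148,0],[0,0,0.12,-0.148,0],[0,0,0.12,-0.148,0],[0,0,0.12,-0.148,0]]]'; python3 -c "
from h import *
s=state()
w=grab_frame('wrist')
cv2.imwrite('pics/w17.png',w);cv2.imwrite('pics/w17z.png',cv2.resize(w[0:235,240:400],None,fx=2.5,fy=2.5,interpolation=cv2.INTER_CUBIC))
cv2.imwrite('pics/s17.png',cv2.resize(grab_frame('scene')[165:280,250:405],None,fx=5,fy=5,interpolation=cv2.INTER_CUBIC))"
```

```text
t: 16.35
eef_pos: [0.5467, 0.2369, 0.2269]
ee_rot: [-3.14, 0.001, -3.01]
force: [-0.8, 0.4, 0.2]
width: 0.0007
t 16.35 tcp box [6.060e-02 1.000e-04 2.269e-01] yaw -172.48 F box 0.5 0.7 0.2
```

View pics/w17z.png

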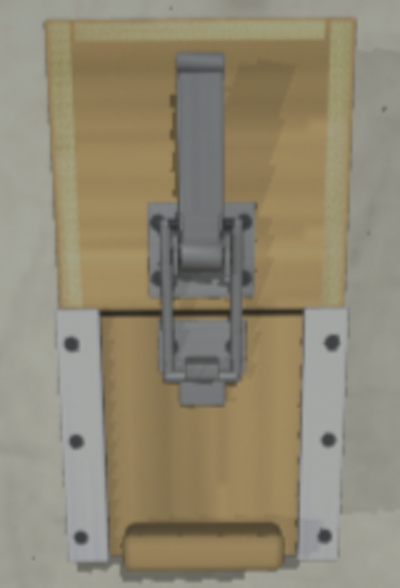

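View pics/s17.png

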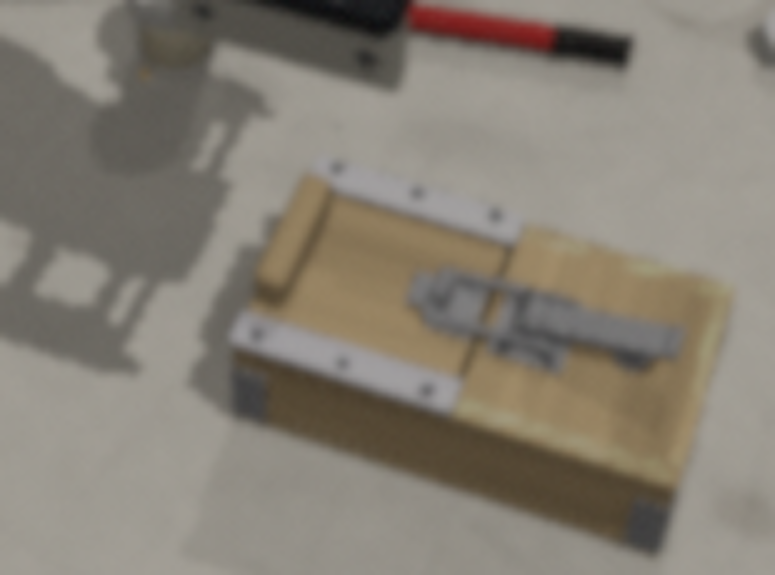

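```bash
python3 -c "
from h import *
s=state();c=cam('wrist',s);c2=cam('scene')
X=tri(c,(320.4,22.5),c2,(386,233.5));print('tip',box(X), 'angle', np.arcsin((X[2]-.074)/.065))
print('lid edge',box(plane(c,(280+5,126.3),.062)),'junction',box(plane(c,(285,123.5),.062)),'strip',box(plane(c,(321,227),.084)))
print('bar',box(plane(c,(321,150.5),.068)))
t=grab_frame('top');ct=cam('top')
hsv=cv2.cvtColor(t,cv2.COLOR_BGR2HSV)
cv2.imwrite('pics/t17.png',t)
"
```

```text
t 16.45 tcp box [ 0.0593 -0.      0.2269] yaw -172.59 F box 0.1 0.1 0.5
tip [-0.084   0.0002  0.0831] angle 0.14004168965738353
lid edge [ 0.0006 -0.0342  0.062 ] junction [-0.002  -0.0341  0.062 ] strip [0.0959 0.0006 0.084 ]
bar [0.0232 0.0006 0.068 ]
```

View pics/t17.png

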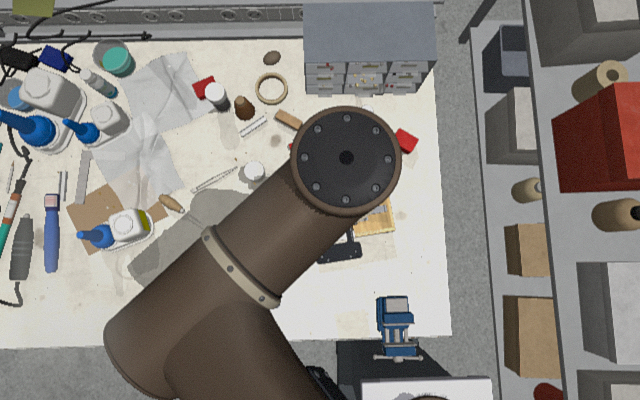

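```bash
python3 -c "
from h import *
cv2.imwrite('pics/s18.png',grab_frame('scene'))"
```

```text
(no output)
```

View pics/s18.png

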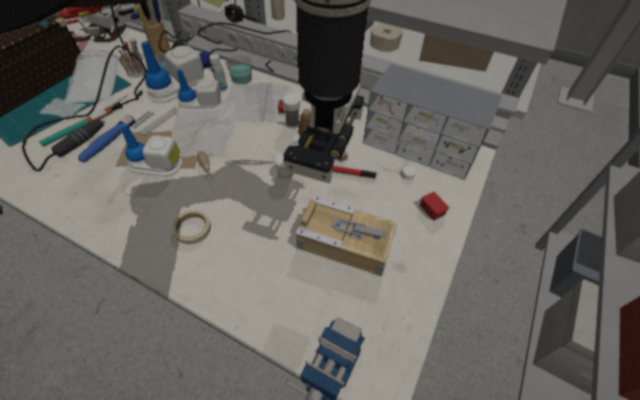

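The tape (191, 226), jar (284, 166) and tin (434, 205) are where they were in the first scene picture. The latch is shut and the arm is clear of everything, so I'm handing in.

```bash
python3 -c "
from station import arm
print(arm.job_done())"
```

```text
the job is handed in; nothing more can be done
None
```

The box is closed and latched, the arm is clear of it, and the job was handed in at about 16.5 s of the 72 s; it gave no verdict.

**What I did:**
- **Lid:** I pushed it in with the shut fingers until the seal pushed back with about 8 N.
- **Lever and loop:** I swung the lever over to about 2.0 rad. The loop dropped over the keeper by itself.
- **Latch:** I folded the lever back along its arc and pressed it onto its stop with about 15 N, then lifted off.

**Last checks, from the camera images:**

| Check | Measured | Limit |
|---|---|---|
| Lever angle | about 0.14 rad | under 0.24 |
| Lid gap | about 2.6 mm | under 3.5 mm |
| Crossbar | against the back of the keeper | within 3 mm of it |
| Force on the tool after letting go | about 0 N | touching nothing |

The jar, tin and tape show no movement in the images.

**Disagreements:**
- **Closing force:** folding the lever read at most about 5 N, where up to 10 N was expected. I read the force only at the end of each move, so I may have missed the peak.
- **Sideways force:** the final press also carried about 6 N sideways.
- **Lid travel:** between loop-down and latched, the pull strip's edge appeared to move 5 mm, against 2.6 mm at the seal gap and about 3.5 mm expected. The camera calibration is only good to about 2 mm.

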